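# Take an analyser reading of a pot base with the dead-man lever held

### The job

Set the round pot base from the sorting board flat on the analyser's nose, dish side up as it lies now, so that it covers the window; set it down and let go, do not drop it. Only then press the dead-man lever's paddle half way down (about 15 mm of the 30 mm that its rubber pad can travel) and keep it there for at least three seconds; never squeeze it to the bottom, which trips the analyser off. Finish while still holding the paddle half way down, with the pot base still on the window and the other two sherds, the notebook and the phone case left where they lie.

Things in the scene. Friction and masses are not known exactly. Their poses are not given: they have to be found in the camera images.
- base_sherd: Round pot base: terracotta disc, 42 mm across at its underside and 44 mm at the top, 14 mm thick, with a shallow dish in its top, 40 g; lies flat, dish up, on the sorting board. Origin: centre of the underside; z is up through the dish. Any turn about z is the same.
- board: Fixed white sorting board, 270 (x) x 130 (y) x 8 mm, on the table. Origin: centre of the underside. The three sherds lie on it in a row along its long side (its x), about 85 mm apart, in any order.
- rim_sherd: Bystander: curved terracotta rim piece, about 72 mm long (y), 26 mm wide (x), 13 mm thick at its lip, on the sorting board. Origin: middle of the underside.
- body_sherd: Bystander: three-cornered flat terracotta piece, about 50 mm a side, 9 mm thick, on the sorting board. Origin: middle of the underside.
- analyzer_window (a point): Centre of the analyser's window, a flush black disc 20 mm across in the flat top of the analyser's nose, 78 mm above the table; z up. The nose is an aluminium disc 40 mm across that stands 8 mm above the middle of the analyser's fixed grey box, 150 x 150 mm, whose top is 70 mm above the table.
- paddle (a joint): Hinge angle of the dead-man paddle in rad: 0 released (raised), 0.30 squeezed to the bottom; 0.15 is half way. A spring raises it: pressing down on the pad takes about 3 N to start, 7 N half way, 11 N at the bottom. Above 0.25 counts as squeezed to the bottom.
- paddle_pad (a point): Middle of the top face of the paddle's black rubber pad (36 mm along the paddle, 40 mm wide, 12 mm thick), 100 mm from the hinge axis; about 90 mm above the table released, 61 mm at the bottom. Turns with the paddle: x along the paddle from the pad to the hinge, y along the hinge axis, z normal to the pad. Press straight down from above: 15 mm down is half way.
- lever_unit: Fixed steel base of the dead-man lever, 160 (x) x 70 (y) x 35 mm high. Origin: centre of the underside. The 40 mm wide paddle lies above it along its x, hinged at the +x end, 55 mm above the table; two grey cheeks, 70 mm high, stand beside the hinge only. The pad is over the -x end.
- notebook: Bystander: closed field notebook, 105 x 150 x 18 mm, lying flat on the table at the far side. Origin: centre of the underside.
- phone_case: Bystander: grey phone case, 85 x 165 x 16 mm, lying flat on the table at the far side. Origin: centre of the underside.

How it is judged:
By the outcome, as a careful person would: the job done as asked, in the order asked, and still so for the second after the job is handed in, while the arm keeps its last pose, push and grip.
It also fails if it takes over 53 s, if anything falls off the work surface, if the arm or the gripper's body presses on something with over 40 N, if the wrist force passes 120 N, or if a joint passes its speed limit or range.

### The arm

A 6-joint arm with a two-finger parallel gripper is mounted at the origin on the work surface. World frame = base frame: x ahead of the robot, y to its left, z up, the work surface at z = 0. Lengths are in mm, angles in rad, forces in N, time in s.
With the tool pointing down it reaches from about 325 to 875 mm from the base axis. Payload 4.4 kg.
Tool frame: the origin (TCP) lies on the centre line of the jaws, within the pads' length; the fingertips stand 14 mm ahead of it and the grasp point (between the pads) lies 5 mm behind it; z points along the fingers, y is the line along which they close (so a half turn about z gives the same grasp; the last joint's range is limited). The gripper opens to 85 mm and grips with 20 to 120 N. Pads are 22 mm wide; open, the fingers measure 114 mm over their backs; the gripper's body (76 mm by 85 mm) begins 54 mm behind the grasp point. The pads swing forward as they close: fully open they stand 13 mm farther back than shut.
Start: joints at [-1.472, 0.207, 1.542, -0, 1.393, -0.15], TCP at [141.576, -557.3, 217.782] pointing down, gripper open.
Joint ranges: [-2.73, 2.73], [-0.86, 2.22], [0.23, 2.46], [-1.11, 4.25], [0.08, 2.63], [-2.82, 2.82]. Speed limits (rad/s): [2.79, 2.79, 3.14, 3.14, 3.14, 3.14].

### API

Orientations are given as a rotation vector (axis times angle).
In Python, from station import * gives the robot as it stands.
- The arm moves only by the tool carry_out, never from a script. Its argument "increments" is one flat list of numbers, 6 for each row, row after row: the shift along the world's x, y, z in m, then the turn, a rotation vector about the world's x, y, z in degrees. A call has 1 to 20 rows; each row shifts and turns the commanded pose from where the row before left it; what a row does not reach is not made up. A row lasts 1/12 s, in which the tool goes at most 41.7 mm and 7.16 degrees, less where a joint would pass 70% of its speed; a pose out of reach is approached as far as the arm can. A call is refused whole if a number of a shift passes 0.0417 or a number of a turn 7.16, either way. A call with a gripper value outside its range is refused whole. "claw" is the finger opening in m, from 0 to 0.0854, set as the call begins (left out, the last holds). The fingers move at their own pace and stop on an object; "squeeze" is the grip in N (left out, the last holds). Time passes only in rows, so rows that do not move let the fingers close. It gives the time, the measured TCP pose, the force, the opening and the grip force at its end, in the units of the state.
- read_state(): the state, without advancing time (a new reading comes with each control period).
- grab_frame(name): name is "scene" or "top" or "wrist"; returns a dict with "pixels" (400x640x3 uint8, blue, green, red), "mtx" (3x3 intrinsics, pixels), "view" (4x4, takes a point from world to camera coordinates); the wrist camera has in their place "tool_from_camera" (4x4, takes a point from camera to tool coordinates, whose origin is the TCP and whose axes are the flange's). Camera axes: x right, y down, z forward; pixel columns grow to the right and rows downward; lengths in mm; the calibration is good to about 2 mm. A picture is of the moment at which its call begins: read the wrist's pose just before it. There is no depth.
- job_done(): hands the job in; it is judged then, once.
The state is a dict: "time_s": time; "qpos": joint angles; "joint_velocities": joint speeds; "tau": joint torques, N m; "ee_pos": TCP position; "tool_rot": TCP orientation; "ft_force": force on the tool from outside, world axes, zero at the start; "moment": the same for the moment, N m; "grip_width": finger opening in mm; "gripper_force": force on a finger pad.
Only numpy, scipy, OpenCV 4.12 (cv2) and the standard library are available. Lean on these libraries where they do the work, as an engineer would, in place of code of your own. Each camera call takes 0.05 s, during which the arm holds its last target. There are 200 camera calls.

## Working session

There is one attempt and no reset: what is moved stays moved. The work goes in short steps, Python scripts to look and compute and a tool call to move; the robot and the scene stay as the last step left them, time stands still between calls to the robot, and variables do not carry over. Pictures are saved under pics/ and viewed, at most 12 in all, crops included, and the job is handed in when it is done.

Besides the shell and the picture viewer there is one more tool, called as name(argument=value, ...) on one line, values as JSON. carry_out: Moves the arm, as the interface text tells. Its arguments: {"type":"object","properties":{"increments":{"type":"array","items":{"type":"number"}},"claw":{"type":"number"},"squeeze":{"type":"number"}},"required":["increments"]}

```bash
mkdir -p pics; ls
cat > h.py <<'E'
from station import *
import numpy as np, cv2
def ray(f,u,v,z):
    K=f["mtx"];V=np.array(f["view"]);R=V[:3,:3];t=V[:3,3]
    d=R.T@np.linalg.inv(K)@np.array([u,v,1.]);c=-R.T@t
    return c+d*(z-c[2])/d[2]
E
python3 - <<'E'
from h import *
print(read_state())
for n in ["top","scene"]:
    f=grab_frame(n);cv2.imwrite(f"pics/{n}0.png",f["pixels"]);np.savez(f"{n}0.npz",**f);print(f["view"],f["mtx"])
E
```

```text
pics
{'time_s': 0.0, 'qpos': array([-1.47250864e+00,  2.07464174e-01,  1.54300155e+00, -5.18559677e-06,
        1.39349382e+00, -1.50518916e-01]), 'joint_velocities': array([-0.00035723, -0.00031964, -0.00084002,  0.00017771,  0.0022486 ,
       -0.00123108]), 'tau': array([ 4.86366855e-05, -3.83033645e+01, -2.91596657e+01, -2.60571132e-04,
        1.05276878e-02, -1.74835932e-06]), 'ee_pos': array([ 141.48869328, -556.48395586,  216.57815593]), 'tool_rot': array([-3.11496595e+00, -3.89525034e-01, -8.90036835e-05]), 'ft_force': array([ 0.86465759,  0.45790171, -0.77108141]), 'moment': array([0.03979632, 0.01441536, 0.00450409]), 'gripper_force': 0.0, 'grip_width': 85.62194958076714}
[[-1.07575921e-01 -9.94184878e-01 -4.88358396e-03  6.72941851e+01]
 [-9.72202218e-01  1.06222261e-01 -2.08661638e-01  5.92742954e+02]
 [ 2.07966990e-01 -1.76991367e-02 -9.77975701e-01  9.41692885e+02]
 [ 0.00000000e+00  0.00000000e+00  0.00000000e+00  1.00000000e+00]] [[471.78476286   0.         318.01381086]
 [  0.         471.78476286 204.23701202]
 [  0.           0.           1.        ]]
[[ 8.42645384e-01  5.38399067e-01 -8.67191897e-03 -5.05514412e+02]
 [ 3.80388089e-01 -6.06587628e-01 -6.98109126e-01 -1.61235451e+02]
 [-3.81121581e-01  5.84959738e-01 -7.15938856e-01  1.31198467e+03]
 [ 0.00000000e+00  0.00000000e+00  0.00000000e+00  1.00000000e+00]] [[404.54896221   0.         312.92538779]
 [  0.         404.54896221 198.8971624 ]
 [  0.           0.           1.        ]]
```

View pics/top0.png

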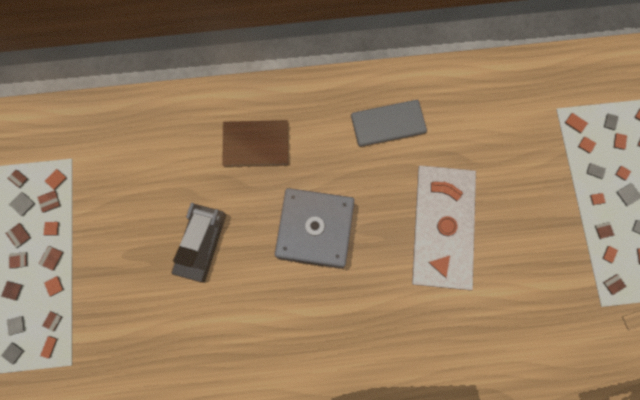

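View pics/scene0.png

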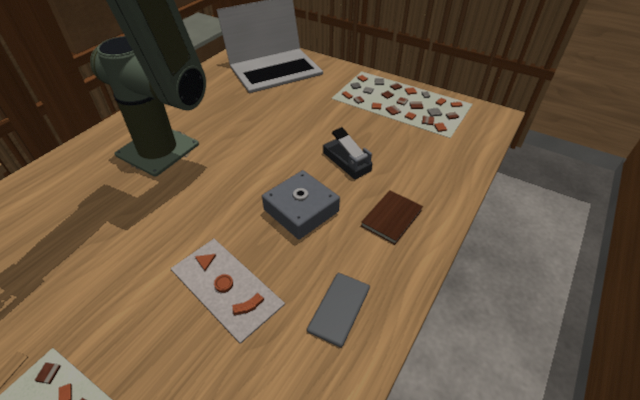

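The top view shows the base disc at (447,226) between the rim (447,190) and the body sherd (441,265). The nose is at (315,226), and the lever's black pad is at about (187,257) with its hinge near (205,212). The scene view has the same things at (224,283), (300,193) and (341,133).

```bash
python3 - <<'E'
from h import *
T=dict(np.load("top0.npz"));S=dict(np.load("scene0.npz"))
def blobs(f,mask,box,mn=20):
    x0,y0,x1,y1=box;m=np.zeros_like(mask);m[y0:y1,x0:x1]=mask[y0:y1,x0:x1]
    n,l,st,c=cv2.connectedComponentsWithStats(m)
    return [(c[i],st[i]) for i in range(1,n) if st[i,4]>=mn]
def red(f):
    p=f["pixels"].astype(int);return ((p[...,2]>p[...,0]+50)&(p[...,2]>p[...,1]+45)).astype(np.uint8)
def bright(f,t):
    return (f["pixels"].min(2)>t).astype(np.uint8)
for n,f,b in(("top",T,(414,165,477,290)),("scene",S,(170,240,285,335))):
    for c,s in blobs(f,red(f),b): print(n,"red",c,s,ray(f,*c,18).round(1))
for n,f,b in(("top",T,(300,210,330,242)),("scene",S,(288,183,313,205))):
    for c,s in blobs(f,bright(f,125),b,5):
        m=np.zeros_like(bright(f,125));x0,y0,x1,y1=b;m[y0:y1,x0:x1]=bright(f,125)[y0:y1,x0:x1]
        h=cv2.fitEllipse(max(cv2.findContours(m,0,1)[0],key=cv2.contourArea)); print(n,"nose",s,h,ray(f,*h[0],78).round(1))
for n,f,b in(("top",T,(165,195,235,290)),("scene",S,(315,120,380,182))):
    x0,y0,x1,y1=b
    cv2.imwrite(f"pics/lev_{n}.png",cv2.resize(f["pixels"][y0:y1,x0:x1],None,fx=6,fy=6,interpolation=2))
E
python3 -c "
import cv2,numpy as np
a=cv2.imread('pics/lev_top.png');b=cv2.imread('pics/lev_scene.png')
o=np.zeros((570,800,3),np.uint8);o[:570,:420]=a;o[:372,420:810]=b[:,:380];cv2.imwrite('pics/lev.png',o)"
```

```text
top red [446.32890365 188.89700997] [432 182  30  18 301] [ 609.8 -287.3   18. ]
top red [447.32330827 225.53383459] [439 217  18  18 266] [ 527.5 -275.8   18. ]
top red [441.21105528 264.69346734] [430 256  19  20 199] [ 444.1 -248.6   18. ]
scene red [204.47222222 259.63888889] [196 254  18  15 144] [ 446.9 -249.6   18. ]
scene red [222.88479263 281.94009217] [214 275  19  15 217] [ 527.  -273.5   18. ]
scene red [247.296 303.8  ] [233 293  30  20 250] [ 610.8 -287.4   18. ]
top nose [304 215  21  20 252] ((314.1463928222656, 225.0913848876953), (18.8233585357666, 20.05498695373535), 79.88477325439453) [550.1  15.9  78. ]
top nose [304 234   4   3   5] ((314.1463928222656, 225.0913848876953), (18.8233585357666, 20.05498695373535), 79.88477325439453) [550.1  15.9  78. ]
scene nose [293 188  15  10  70] ((300.0760803222656, 192.55966186523438), (9.323494911193848, 13.737749099731445), 90.35505676269531) [550.2  16.7  78. ]
```

View pics/lev.png

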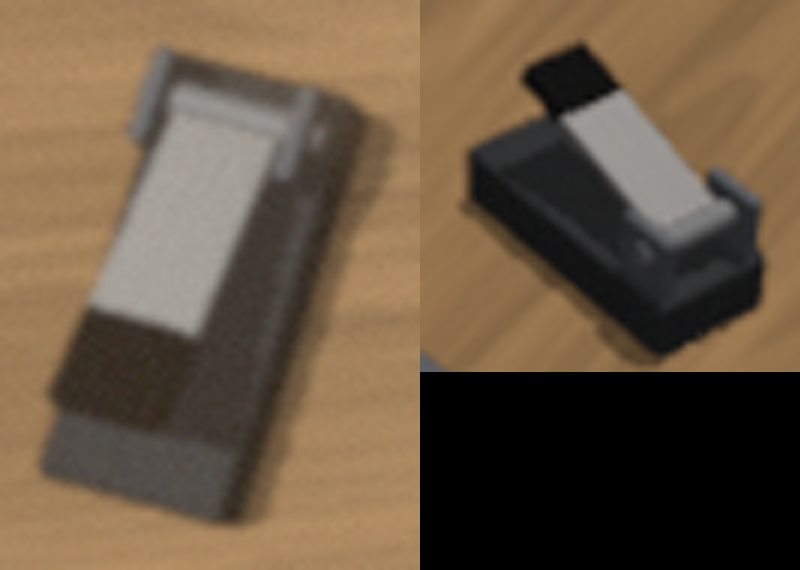

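The crop shows the pad at crop corners (95,308), (197,335), (165,428), (52,395) in the top view, and its scene counterpart at about (525,75), (583,43), (622,92), (560,118). I'll move above the base first.

carry_out(increments=[0.008,0.006,-0.003,0,0,0,0.018,0.013,-0.006,0,0,0,0.028,0.02,-0.008,0,0,0,0.03,0.022,-0.008,0,0,0,0.03,0.022,-0.008,0,0,0,0.03,0.022,-0.008,0,0,0,0.03,0.022,-0.008,0,0,0,0.03,0.022,-0.008,0,0,0,0.03,0.022,-0.008,0,0,0,0.03,0.022,-0.008,0,0,0,0.03,0.022,-0.008,0,0,0,0.03,0.022,-0.008,0,0,0,0.028,0.02,-0.008,0,0,0,0.018,0.013,-0.008,0,0,0,0.01,0.008,-0.005,0,0,0,0.006,0.004,-0.002,0,0,0,0,0,0,0,0,0,0,0,0,0,0,0], claw=0.085, squeeze=30)

```text
time_s: 1.6
ee_pos: [527.0, -275.7, 105.8]
tool_rot: [3.117, 0.39, -0.001]
ft_force: [0.1, -0.3, -0.5]
grip_width: 84.8
gripper_force: 0.0
```

Run:
```python
from h import *
T=dict(np.load("top0.npz"));S=dict(np.load("scene0.npz"))
g=lambda f,o,p,z:ray(f,p[0]/6+o[0]-.4,p[1]/6+o[1]-.4,z).round(1)
for p in[(95,308),(197,335),(165,428),(52,395)]:print("T",g(T,(165,195),p,90),g(T,(165,195),p,78))
for p in[(525,75),(583,43),(622,92),(560,118)]:print("S",g(S,(315,120),(p[0]-420,p[1]),90))
for p in[(155,45),(360,110),(235,522),(42,472)]:print("base",g(T,(165,195),p,35))
for p in[(180,92),(290,125)]:print("hinge T",g(T,(165,195),p,60))
s=read_state();print(s["ee_pos"],s["tool_rot"],s["time_s"])
f=grab_frame("wrist");cv2.imwrite("pics/w1.png",f["pixels"]);np.savez("w1.npz",**f)
p=f["pixels"].astype(int);m=((p[...,2]>p[...,0]+50)&(p[...,2]>p[...,1]+45)).astype(np.uint8)
n,l,st,c=cv2.connectedComponentsWithStats(m)
R=cv2.Rodrigues(s["tool_rot"])[0];A=f["tool_from_camera"]
for i in range(1,n):
    if st[i,4]>300:
        for z in (15,22):
            d=R@A[:3,:3]@np.linalg.inv(f["mtx"])@np.r_[c[i],1];o=s["ee_pos"]+R@A[:3,3]
            print(c[i],st[i],(o+d*(z-o[2])/d[2]).round(1))
```

```text
T [534.9 290.9  90. ] [536.8 294.3  78. ]
T [522. 257.  90.] [523.7 259.9  78. ]
T [491.9 269.4  90. ] [493.2 272.5  78. ]
T [507.  306.7  90. ] [508.5 310.3  78. ]
S [495.1 272.7  90. ]
S [506.3 311.7  90. ]
S [543.2 286.1  90. ]
S [527.7 251.6  90. ]
base [637.6 280.1  35. ]
base [605.3 207.1  35. ]
base [462.2 260.8  35. ]
base [487.1 327.9  35. ]
hinge T [613.4 265.7  60. ]
hinge T [597.2 227.5  60. ]
[ 526.99211001 -275.71560594  105.77201232] [ 3.11715822e+00  3.89528191e-01 -1.21410076e-03] 1.6
[351.34267782 107.25188285] [ 313   74   74   73 2390] [ 612.2 -285.4   15. ]
[351.34267782 107.25188285] [ 313   74   74   73 2390] [ 612.2 -284.5   22. ]
[312.67633726 189.86582049] [ 292  173   46   41 1103] [ 531.9 -271.4   15. ]
[312.67633726 189.86582049] [ 292  173   46   41 1103] [ 534.1 -271.    22. ]
[270.15819209 262.07457627] [247 249  47  37 885] [ 444.5 -247.9   15. ]
[270.15819209 262.07457627] [247 249  47  37 885] [ 449.2 -248.1   22. ]
[604.33180778 304.23569794] [588 296  34  18 437] [ 483.2 -615.2   15. ]
[604.33180778 304.23569794] [588 296  34  18 437] [ 486.8 -605.1   22. ]
[579.39030612 337.36479592] [563 326  33  24 392] [ 434.5 -614.6   15. ]
[579.39030612 337.36479592] [563 326  33  24 392] [ 439.5 -604.4   22. ]
[626.96651786 356.86607143] [610 344  30  26 448] [ 421.9 -686.1   15. ]
[626.96651786 356.86607143] [610 344  30  26 448] [ 427.2 -673.9   22. ]
```

View pics/w1.png

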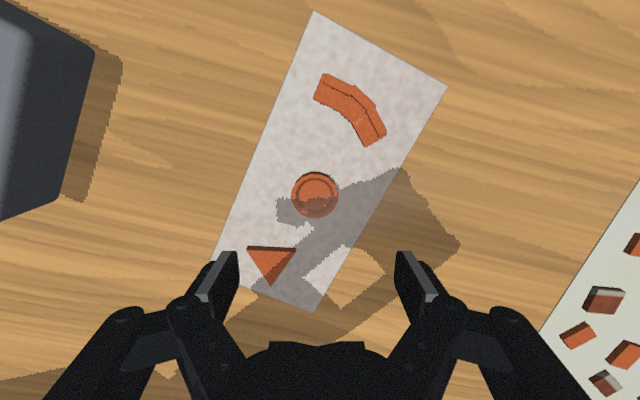

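The wrist view shows the disc rim centred near (315,194), partly shadowed, about midway between the fingers. That agrees with (527.5,-274.5). The neighbouring sherds are clear of the fingers' way down.

carry_out(increments=[0.0005,0.001,-0.006,0,0,0,0,0,-0.014,0,0,0,0,0,-0.016,0,0,0,0,0,-0.016,0,0,0,0,0,-0.012,0,0,0,0,0,-0.008,0,0,0,0,0,-0.005,0,0,0,0,0,-0.003,0,0,0,0,0,-0.002,0,0,0,0,0,0,0,0,0,0,0,0,0,0,0])

```text
time_s: 2.57
ee_pos: [528.6, -274.6, 24.4]
tool_rot: [3.116, 0.39, 0.001]
ft_force: [-0.8, -0.5, 0.9]
grip_width: 85.3
gripper_force: 0.0
```

carry_out(increments=[0,0,0,0,0,0,0,0,0,0,0,0,0,0,0,0,0,0,0,0,0,0,0,0,0,0,0,0,0,0,0,0,0,0,0,0,0,0,0,0,0,0,0,0,0,0,0,0,0,0,0,0,0,0,0,0,0,0,0,0], claw=0.03, squeeze=30)

```text
time_s: 3.4
ee_pos: [528.1, -274.3, 23.8]
tool_rot: [-3.117, -0.39, 0.0]
ft_force: [-1.1, -1.5, 0.2]
grip_width: 30.1
gripper_force: 0.0
```

The fingers closed to 30 mm without gripping, so I'll look.

Run:
```python
from h import *
f=grab_frame("wrist");w=f["pixels"][100:400,120:520]
g=grab_frame("scene");s=cv2.resize(g["pixels"][200:350,150:300],(400,400))
o=np.zeros((400,800,3),np.uint8);o[:300,:400]=w;o[:,400:]=s;cv2.imwrite("pics/c1.png",o)
```

```text
(no output)
```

View pics/c1.png

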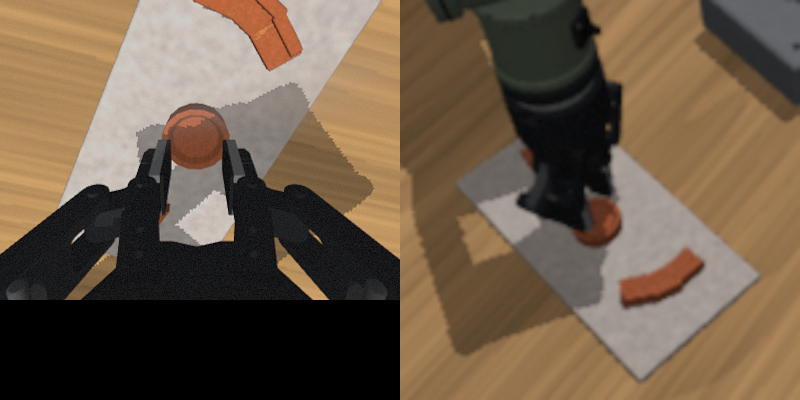

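The wrist view shows the disc at full-frame (316,236), just ahead (+x) of the closed fingers. I'll measure whether it moved.

Run:
```python
from h import *
s=read_state();R=cv2.Rodrigues(s["tool_rot"])[0]
f=grab_frame("wrist");A=f["tool_from_camera"]
def wr(u,v,z):
    d=R@A[:3,:3]@np.linalg.inv(f["mtx"])@np.r_[u,v,1];o=s["ee_pos"]+R@A[:3,3]
    return (o+d*(z-o[2])/d[2]).round(1)
print(s["ee_pos"],A.round(3),f["mtx"][0])
print("disc top",wr(316,236,22),"edges",wr(316,204,22),wr(316,268,22),wr(283,236,22),wr(349,236,22))
# project TCP, tips
B=np.linalg.inv(A)
for z in(-5,0,14):
    for y in(-15,15):
        p=f["mtx"]@(B@np.r_[0,y,z,1])[:3];print(z,y,(p[:2]/p[2]).round(0))
for n in("scene","top"):
    g=grab_frame(n);p=g["pixels"].astype(int);m=((p[...,2]>p[...,0]+40)&(p[...,2]>p[...,1]+35)).astype(np.uint8)
    b=(170,240,285,335) if n=="scene" else (414,165,477,290)
    q=np.zeros_like(m);q[b[1]:b[3],b[0]:b[2]]=m[b[1]:b[3],b[0]:b[2]]
    k,l,st,c=cv2.connectedComponentsWithStats(q)
    for i in range(1,k):
        if st[i,4]>20:print(n,c[i].round(1),st[i],ray(g,*c[i],18).round(1),"+x edge",ray(g,*c[i],22).round(1))
```

```text
[ 528.07888703 -274.31337641   23.7666017 ] [[ 2.00000e-03 -9.45000e-01 -3.28000e-01  8.57550e+01]
 [ 1.00000e+00  2.00000e-03  0.00000e+00  4.03000e-01]
 [ 1.00000e-03 -3.28000e-01  9.45000e-01 -1.57423e+02]
 [ 0.00000e+00  0.00000e+00  0.00000e+00  1.00000e+00]] [275.76453459   0.         316.24850048]
disc top [ 531.4 -273.8   22. ] edges [ 552.7 -268.3   22. ] [ 508.2 -279.7   22. ] [ 526.2 -253.2   22. ] [ 536.7 -294.4   22. ]
-5 -15 [291. 246.]
-5 15 [339. 246.]
0 -15 [292. 242.]
0 15 [339. 242.]
14 -15 [294. 232.]
14 15 [337. 232.]
scene [279.4 249.9] [273 244  12  12  34] [ 583.8 -128.7   18. ] +x edge [ 585.8 -131.    22. ]
scene [266.2 265.7] [259 258  15  17  34] [ 584.6 -183.6   18. ] +x edge [ 586.6 -185.6   22. ]
scene [279.1 283.3] [271 271  14  25 126] [ 639.5 -206.9   18. ] +x edge [ 641.3 -208.8   22. ]
scene [225.8 282. ] [216 275  17  15 149] [ 532.9 -270.    18. ] +x edge [ 535.1 -271.6   22. ]
scene [178.4 287.4] [175 284   8   8  32] [ 450.2 -339.3   18. ] +x edge [ 452.9 -340.6   22. ]
scene [184.2 292.8] [178 288  13  10  59] [ 471.6 -342.3   18. ] +x edge [ 474.2 -343.6   22. ]
scene [247.5 303.7] [232 293  31  20 281] [ 611. -287.   18.] +x edge [ 612.9 -288.5   22. ]
scene [278.9 312.7] [273 307  12  12  31] [ 682.8 -267.5   18. ] +x edge [ 684.4 -269.1   22. ]
scene [196.  328.6] [185 322  22  13  90] [ 555.9 -391.5   18. ] +x edge [ 558.  -392.5   22. ]
scene [217.  328.7] [214 325   8   9  23] [ 593.9 -367.8   18. ] +x edge [ 595.9 -369.    22. ]
top [414.8 183. ] [414 172   3  25  52] [ 631.  -219.1   18. ] +x edge [ 630.  -218.2   22. ]
top [444.6 188.2] [431 182  28  16 294] [ 611.7 -283.7   18. ] +x edge [ 610.9 -282.6   22. ]
top [435.9 265.1] [430 261  13  10  61] [ 444.4 -237.    18. ] +x edge [ 444.2 -236.    22. ]
top [421.6 287.7] [414 286  18   4  55] [ 400.1 -199.    18. ] +x edge [ 400.  -198.1   22. ]
```

Run:
```python
from h import *
s=read_state();R=cv2.Rodrigues(s["tool_rot"])[0]
f=grab_frame("wrist");A=f["tool_from_camera"];B=np.linalg.inv(A)
im=cv2.resize(f["pixels"][195:315,246:396],None,fx=5,fy=5,interpolation=cv2.INTER_CUBIC)
for z,c in((-13,(255,0,0)),(0,(0,255,0)),(14,(255,255,0))):
    q=[f["mtx"]@(B@np.r_[x,y,z,1])[:3] for x,y in((11,-15),(-11,-15),(-11,15),(11,15))]
    q=[tuple(int(v) for v in ((p[:2]/p[2]-[246,195])*5)) for p in q]
    cv2.line(im,q[0],q[1],c,1);cv2.line(im,q[2],q[3],c,1)
im=np.clip(im.astype(float)*1.6,0,255).astype(np.uint8)
cv2.imwrite("pics/c2.png",im)
```

```text
(no output)
```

View pics/c2.png

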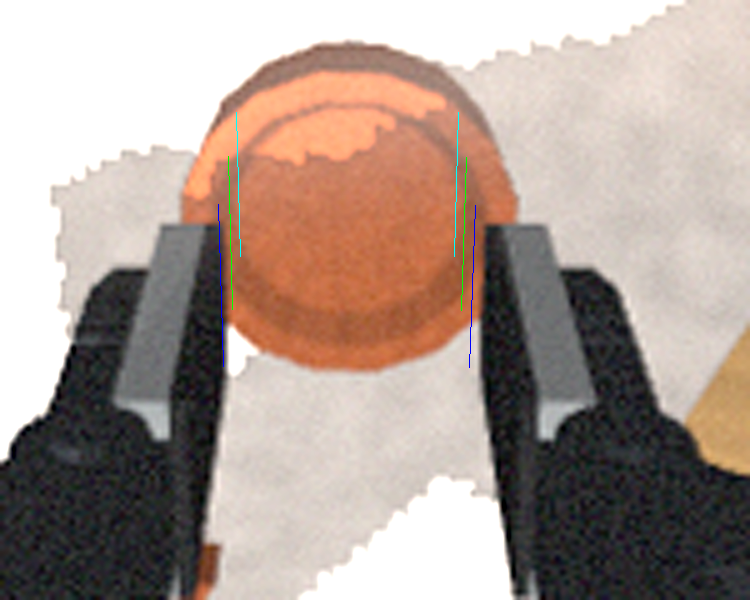

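The pad tips (front corner at crop (218,225)) project about 17 mm behind the TCP. So the fingers closed above the disc, which hasn't moved. I'll reopen them and descend in small steps, checking force.

carry_out(increments=[0.001,0,0,0,0,0,0.001,0,0,0,0,0,0,0,0,0,0,0,0,0,0,0,0,0,0,0,0,0,0,0,0,0,0,0,0,0], claw=0.062)

```text
time_s: 4.2
ee_pos: [530.1, -274.3, 23.8]
tool_rot: [-3.117, -0.39, 0.0]
ft_force: [-0.1, -0.1, 0.5]
grip_width: 62.0
gripper_force: 0.0
```

carry_out(increments=[0,0,-0.002,0,0,0,0,0,-0.002,0,0,0,0,0,-0.002,0,0,0,0,0,-0.002,0,0,0,0,0,-0.002,0,0,0,0,0,0,0,0,0])

```text
time_s: 4.7
ee_pos: [529.6, -274.0, 13.1]
tool_rot: [-3.116, -0.39, 0.001]
ft_force: [-0.7, 0.4, 0.4]
grip_width: 61.8
gripper_force: 0.0
```

carry_out(increments=[0,0,-0.002,0,0,0,0,0,-0.002,0,0,0,0,0,-0.002,0,0,0,0,0,-0.002,0,0,0,0,0,0,0,0,0])

```text
time_s: 5.12
ee_pos: [529.7, -274.0, 5.2]
tool_rot: [-3.117, -0.39, 0.001]
ft_force: [-0.8, 0.3, 0.1]
grip_width: 61.7
gripper_force: 0.0
```

Run:
```python
from h import *
f=grab_frame("wrist");A=f["tool_from_camera"];B=np.linalg.inv(A)
im=cv2.resize(f["pixels"][170:315,226:416],None,fx=4,fy=4,interpolation=cv2.INTER_CUBIC)
for z,c in((-25,(255,0,0)),(-15,(0,255,0)),(-5,(255,255,0))):
    q=[f["mtx"]@(B@np.r_[x,y,z,1])[:3] for x,y in((11,-31),(-11,-31),(-11,31),(11,31))]
    q=[tuple(int(v) for v in ((p[:2]/p[2]-[226,170])*4)) for p in q]
    cv2.line(im,q[0],q[1],c,1);cv2.line(im,q[2],q[3],c,1)
im=np.clip(im.astype(float)*1.6,0,255).astype(np.uint8)
cv2.imwrite("pics/c3.png",im);s=read_state();print(s["ee_pos"],s["ft_force"])
```

```text
[ 529.81540414 -274.0964608     5.40094705] [-0.66659262 -0.44268087 -0.26978584]
```

View pics/c3.png

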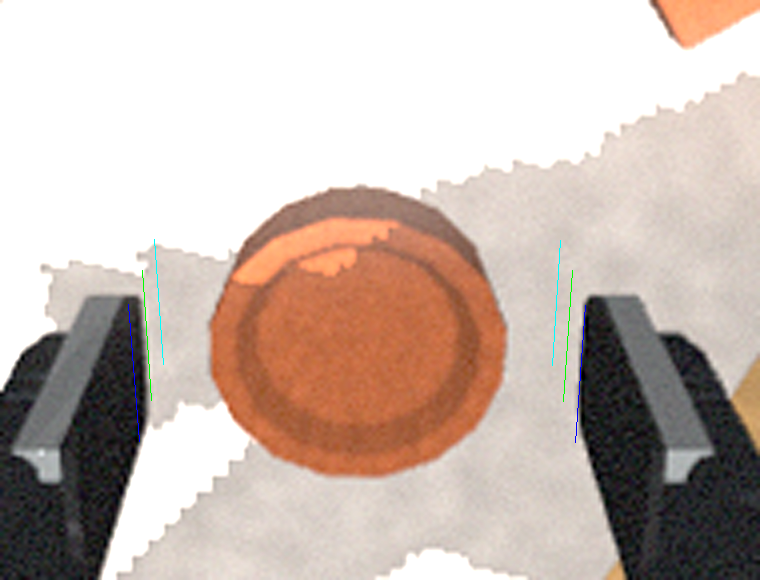

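The disc is centred between the open pads, whose tips sit about 23 mm behind the TCP (z≈28). They need about 14 mm more descent.

carry_out(increments=[0,0,-0.002,0,0,0,0,0,-0.002,0,0,0,0,0,-0.002,0,0,0,0,0,-0.002,0,0,0,0,0,-0.002,0,0,0,0,0,-0.0015,0,0,0,0,0,-0.001,0,0,0,0,0,-0.001,0,0,0,0,0,0,0,0,0])

```text
time_s: 5.92
ee_pos: [529.9, -274.2, -7.9]
tool_rot: [-3.117, -0.39, 0.0]
ft_force: [-1.2, -0.2, -0.5]
grip_width: 61.8
gripper_force: 0.0
```

carry_out(increments=[0,0,0,0,0,0,0,0,0,0,0,0,0,0,0,0,0,0,0,0,0,0,0,0,0,0,0,0,0,0,0,0,0,0,0,0,0,0,0,0,0,0,0,0,0,0,0,0], claw=0.036, squeeze=30)

```text
time_s: 6.58
ee_pos: [530.7, -274.7, -7.1]
tool_rot: [3.116, 0.39, 0.002]
ft_force: [1.0, -0.9, 5.7]
grip_width: 42.1
gripper_force: 33.6
```

The disc is gripped at 42.1 mm with 34 N. I'll lift it and carry it over the nose.

carry_out(increments=[0,0,0.004,0,0,0,0,0,0.01,0,0,0,0,0,0.018,0,0,0,0,0,0.024,0,0,0,0,0.004,0.024,0,0,0,0.001,0.012,0.012,0,0,0,0.002,0.02,0.005,0,0,0,0.002,0.026,0,0,0,0,0.002,0.03,0,0,0,0,0.002,0.032,0,0,0,0,0.002,0.032,0,0,0,0,0.002,0.032,0,0,0,0,0.002,0.03,0,0,0,0,0.002,0.026,0,0,0,0,0.002,0.02,0,0,0,0,0.001,0.014,0,0,0,0,0,0.009,0,0,0,0,0,0.004,0,0,0,0,0,0,0,0,0,0,0,0,0,0,0,0])

```text
time_s: 8.25
ee_pos: [549.8, 16.4, 89.1]
tool_rot: [3.117, 0.39, -0.001]
ft_force: [0.3, 0.3, -0.6]
grip_width: 41.7
gripper_force: 30.7
```

Run:
```python
from h import *
s=read_state();R=cv2.Rodrigues(s["tool_rot"])[0]
f=grab_frame("wrist");A=f["tool_from_camera"];p=f["pixels"].astype(int)
print(s["ee_pos"],s["grip_width"],s["gripper_force"])
g=grab_frame("scene")
o=np.zeros((400,800,3),np.uint8);o[:300,:400]=f["pixels"][100:400,120:520];o[:,400:]=cv2.resize(g["pixels"][110:230,230:350],(400,400));cv2.imwrite("pics/c4.png",o)
```

```text
[549.76103747  16.40660173  89.11278386] 41.65321031710138 30.6852063673432
```

View pics/c4.png

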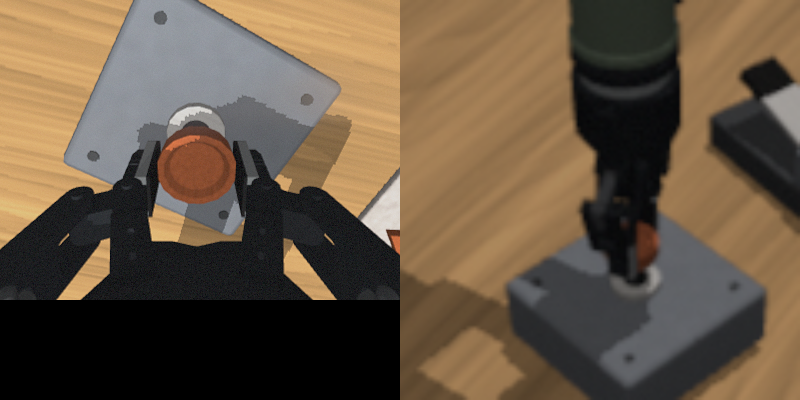

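The disc is held level at full-frame (317,268), with the nose ring just behind it at about (315,231). I'll check the offset between them.

Run:
```python
from h import *
s=read_state();R=cv2.Rodrigues(s["tool_rot"])[0]
f=grab_frame("wrist");A=f["tool_from_camera"];p=f["pixels"].astype(int)
def wr(u,v,z):
    d=R@A[:3,:3]@np.linalg.inv(f["mtx"])@np.r_[u,v,1];o=s["ee_pos"]+R@A[:3,3]
    return (o+d*(z-o[2])/d[2]).round(1)
zt=s["ee_pos"][2]+15+14
for uv in((316,235.5),(316,304),(278,270),(356,270)):print(wr(*uv,zt))
for uv in((287,232),(344,232),(316,203)):print("nose",wr(*uv,78))
m=((p[...,2]>p[...,0]+40)&(p[...,2]>p[...,1]+35)).astype(np.uint8);q=m*0;q[200:320,260:370]=m[200:320,260:370]
c=max(cv2.findContours(q,0,1)[0],key=cv2.contourArea);print(cv2.boundingRect(c))
n=((p.min(2)>120)).astype(np.uint8);q=n*0;q[195:245,280:350]=n[195:245,280:350]
c=max(cv2.findContours(q,0,1)[0],key=cv2.contourArea);print("nose",cv2.boundingRect(c))
```

```text
[569.1  20.3 118.3]
[526.9   9.6 118.3]
[543.7  35.2 118.3]
[554.2  -5.9 118.3]
nose [546.7  35.   78. ]
nose [556.2  -2.5  78. ]
nose [571.9  21.1  78. ]
(277, 233, 79, 71)
nose (280, 195, 70, 43)
```

carry_out(increments=[0.001,0.001,-0.003,0,0,0,0.001,0,-0.005,0,0,0,0,0,-0.006,0,0,0,0,0,-0.004,0,0,0,0,0,-0.002,0,0,0,0,0,-0.002,0,0,0,0,0,-0.001,0,0,0,0,0,-0.001,0,0,0,0,0,0,0,0,0,0,0,0,0,0,0])

```text
time_s: 9.23
ee_pos: [552.2, 17.7, 65.4]
tool_rot: [3.117, 0.39, 0.0]
ft_force: [-0.2, 0.5, -0.9]
grip_width: 41.2
gripper_force: 30.7
```

carry_out(increments=[0,0,-0.0005,0,0,0,0,0,-0.0005,0,0,0,0,0,0,0,0,0,0,0,0,0,0,0])

```text
time_s: 9.57
ee_pos: [552.1, 17.7, 64.3]
tool_rot: [3.117, 0.39, 0.0]
ft_force: [0.5, 0.4, -0.9]
grip_width: 41.7
gripper_force: 30.7
```

carry_out(increments=[0,0,-0.0005,0,0,0,0,0,-0.0005,0,0,0,0,0,0,0,0,0,0,0,0,0,0,0])

```text
time_s: 9.9
ee_pos: [552.0, 17.7, 63.2]
tool_rot: [-3.117, -0.39, 0.0]
ft_force: [-0.3, -0.2, -0.7]
grip_width: 41.9
gripper_force: 30.7
```

carry_out(increments=[0,0,-0.0005,0,0,0,0,0,0,0,0,0,0,0,0,0,0,0])

```text
time_s: 10.15
ee_pos: [552.2, 17.7, 62.9]
tool_rot: [3.117, 0.39, 0.0]
ft_force: [0.1, 0.2, 0.0]
grip_width: 41.7
gripper_force: 30.7
```

carry_out(increments=[0,0,-0.0005,0,0,0,0,0,0,0,0,0,0,0,0,0,0,0])

```text
time_s: 10.4
ee_pos: [552.2, 17.7, 62.8]
tool_rot: [3.117, 0.39, 0.0]
ft_force: [-2.3, 0.4, 4.8]
grip_width: 41.7
gripper_force: 31.1
```

carry_out(increments=[0,0,-0.0005,0,0,0,0,0,0,0,0,0,0,0,0,0,0,0])

```text
time_s: 10.65
ee_pos: [552.2, 17.7, 62.8]
tool_rot: [3.117, 0.39, 0.0]
ft_force: [-3.7, -0.5, 8.8]
grip_width: 41.7
gripper_force: 31.4
```

The disc is in contact with the nose. I'll ease off slightly, open, and retreat.

carry_out(increments=[0,0,0.0005,0,0,0,0,0,0,0,0,0])

```text
time_s: 10.82
ee_pos: [552.2, 17.7, 62.8]
tool_rot: [3.117, 0.39, 0.0]
ft_force: [-2.6, -0.1, 6.3]
grip_width: 41.9
gripper_force: 31.2
```

carry_out(increments=[0,0,0,0,0,0,0,0,0,0,0,0,0,0,0,0,0,0,0,0,0,0,0,0,0,0,0,0,0,0], claw=0.065)

```text
time_s: 11.23
ee_pos: [552.0, 17.7, 61.9]
tool_rot: [-3.117, -0.39, 0.001]
ft_force: [0.5, 0.1, -0.3]
grip_width: 65.1
gripper_force: 0.0
```

carry_out(increments=[0,0,0.004,0,0,0,0,0,0.01,0,0,0,0,0,0.018,0,0,0,0,0,0.02,0,0,0,0,0,0.018,0,0,0,0,0,0.01,0,0,0,0,0,0,0,0,0,0,0,0,0,0,0])

```text
time_s: 11.9
ee_pos: [552.5, 17.7, 143.1]
tool_rot: [3.117, 0.39, 0.003]
ft_force: [1.2, -1.0, -0.1]
grip_width: 65.3
gripper_force: 0.0
```

Run:
```python
from h import *
s=read_state();R=cv2.Rodrigues(s["tool_rot"])[0]
f=grab_frame("wrist");g=grab_frame("scene");t=grab_frame("top")
o=np.zeros((600,800,3),np.uint8);o[:300,:400]=f["pixels"][100:400,120:520];o[:400,400:]=cv2.resize(g["pixels"][110:230,260:380],(400,400))
o[300:,:400]=cv2.resize(t["pixels"][180:285,250:390],(400,300))
cv2.imwrite("pics/c5.png",o)
```

```text
(no output)
```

View pics/c5.png

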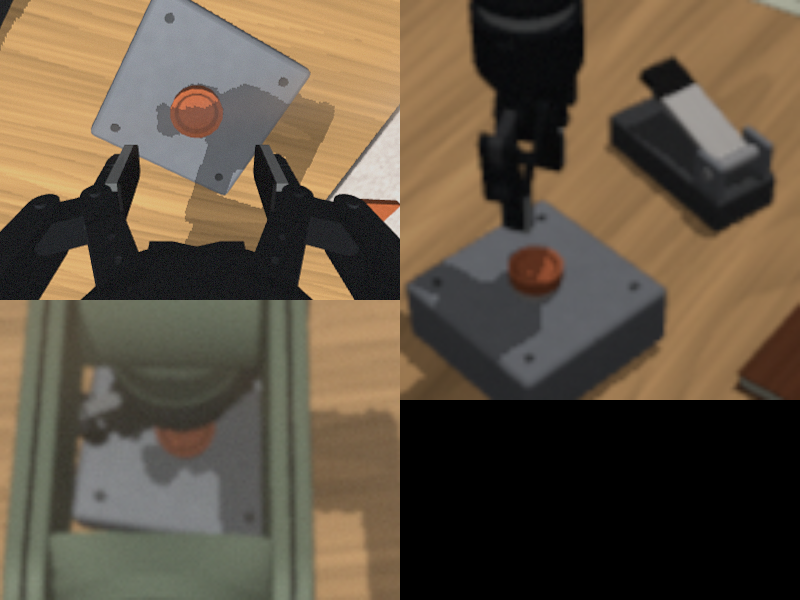

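The disc sits flat on the nose and covers it, and the fingers are clear. Next is the lever: the pad centre is at about (515,281).

carry_out(increments=[0,0.005,0,0,0,0,-0.002,0.012,0,0,0,0,-0.003,0.02,0,0,0,0,-0.004,0.026,0,0,0,0,-0.004,0.028,0,0,0,0,-0.004,0.028,0,0,0,0,-0.004,0.028,0,0,0,0,-0.004,0.028,0,0,0,0,-0.004,0.028,0,0,0,0,-0.003,0.024,0,0,0,0,-0.003,0.018,0,0,0,0,-0.002,0.012,0,0,0,0,0,0.006,-0.003,0,0,0,0,0,-0.008,0,0,0,0,0,-0.01,0,0,0,0,0,-0.006,0,0,0,0,0,-0.003,0,0,0,0,0,0,0,0,0,0,0,0,0,0,0], claw=0)

```text
time_s: 13.63
ee_pos: [515.1, 279.9, 111.8]
tool_rot: [3.117, 0.388, -0.001]
ft_force: [-0.1, 0.5, 0.6]
grip_width: 0.1
gripper_force: 0.0
```

Run:
```python
from h import *
s=read_state();R=cv2.Rodrigues(s["tool_rot"])[0]
f=grab_frame("wrist");g=grab_frame("scene");A=f["tool_from_camera"];B=np.linalg.inv(A)
w=f["pixels"][100:400,120:520].copy()
q=f["mtx"]@(B@np.r_[R.T@(np.array([515,281,90])-s["ee_pos"]),1])[:3];q=q[:2]/q[2];print(q)
cv2.circle(w,(int(q[0]-120),int(q[1]-100)),3,(255,255,0),-1)
for z,c in((-15,(255,0,0)),(0,(0,255,0))):
    u=f["mtx"]@(B@np.r_[11,0,z,1])[:3];u=u[:2]/u[2];cv2.circle(w,(int(u[0]-120),int(u[1]-100)),2,c,-1)
o=np.zeros((400,800,3),np.uint8);o[:300,:400]=w;o[:,400:]=cv2.resize(g["pixels"][90:190,290:390],(400,400),interpolation=2)
cv2.imwrite("pics/c6.png",o);print(s["ee_pos"],s["grip_width"],s["ft_force"])
```

```text
[314.00364635 226.95957691]
[515.08053561 279.85982932 111.78085328] 0.08670527748639138 [-0.07799957  0.47899172  0.57064524]
```

View pics/c6.png

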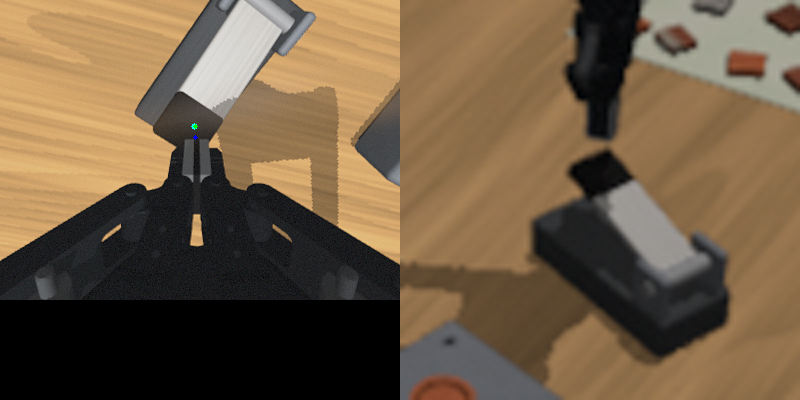

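The closed tips are above the pad, whose centre at wrist-crop (190,121) is about 3 mm further in +x. I'll descend while watching the force.

carry_out(increments=[0.002,0.001,-0.003,0,0,0,0.001,0.001,-0.004,0,0,0,0,0,-0.004,0,0,0,0,0,-0.003,0,0,0,0,0,-0.002,0,0,0,0,0,-0.002,0,0,0,0,0,0,0,0,0])

```text
time_s: 14.32
ee_pos: [517.6, 282.6, 93.6]
tool_rot: [3.117, 0.39, -0.002]
ft_force: [-0.5, 0.2, -0.4]
grip_width: -0.1
gripper_force: 0.0
```

carry_out(increments=[0,0,-0.002,0,0,0,0,0,-0.002,0,0,0,0,0,0,0,0,0])

```text
time_s: 14.57
ee_pos: [517.8, 282.6, 89.9]
tool_rot: [3.117, 0.39, -0.001]
ft_force: [0.4, 0.3, -0.2]
grip_width: -0.2
gripper_force: 0.0
```

carry_out(increments=[0,0,-0.002,0,0,0,0,0,-0.002,0,0,0,0,0,0,0,0,0])

```text
time_s: 14.82
ee_pos: [517.8, 282.6, 85.8]
tool_rot: [3.117, 0.39, -0.001]
ft_force: [-0.2, 0.1, -1.0]
grip_width: 0.3
gripper_force: 0.0
```

carry_out(increments=[0,0,-0.002,0,0,0,0,0,-0.002,0,0,0,0,0,0,0,0,0])

```text
time_s: 15.07
ee_pos: [517.7, 282.6, 81.7]
tool_rot: [3.117, 0.39, -0.001]
ft_force: [0.3, -0.2, -0.4]
grip_width: -0.0
gripper_force: 0.0
```

carry_out(increments=[0,0,-0.0015,0,0,0,0,0,0,0,0,0])

```text
time_s: 15.23
ee_pos: [517.9, 282.6, 80.5]
tool_rot: [3.117, 0.39, -0.001]
ft_force: [-0.0, -0.4, -0.3]
grip_width: -0.3
gripper_force: 0.0
```

carry_out(increments=[0,0,-0.0015,0,0,0,0,0,0,0,0,0])

```text
time_s: 15.4
ee_pos: [518.2, 282.8, 79.2]
tool_rot: [-3.117, -0.39, -0.0]
ft_force: [0.5, 0.3, 0.7]
grip_width: 0.2
gripper_force: 0.3
```

carry_out(increments=[0,0,-0.0015,0,0,0,0,0,0,0,0,0])

```text
time_s: 15.57
ee_pos: [518.3, 282.9, 78.1]
tool_rot: [-3.117, -0.39, -0.001]
ft_force: [-1.0, -0.1, 2.7]
grip_width: 0.5
gripper_force: 1.5
```

carry_out(increments=[0,0,-0.0015,0,0,0,0,0,0,0,0,0])

```text
time_s: 15.73
ee_pos: [518.3, 283.0, 76.6]
tool_rot: [-3.117, -0.39, -0.001]
ft_force: [-0.2, 1.2, 3.1]
grip_width: -0.3
gripper_force: 1.7
```

carry_out(increments=[0,0,-0.0015,0,0,0,0,0,0,0,0,0])

```text
time_s: 15.9
ee_pos: [518.2, 283.0, 74.9]
tool_rot: [-3.117, -0.39, -0.001]
ft_force: [-1.3, 1.4, 3.4]
grip_width: -0.2
gripper_force: 1.9
```

Contact came at TCP z≈79, so half way is about z≈64 and 7 N.

carry_out(increments=[0,0,-0.0015,0,0,0,0,0,-0.0015,0,0,0,0,0,-0.0015,0,0,0,0,0,0,0,0,0])

```text
time_s: 16.23
ee_pos: [518.0, 283.0, 70.2]
tool_rot: [-3.117, -0.39, 0.0]
ft_force: [-1.4, 1.4, 6.0]
grip_width: -0.0
gripper_force: 2.4
```

carry_out(increments=[0,0,-0.0015,0,0,0,0,0,-0.0015,0,0,0,0,0,-0.001,0,0,0,0,0,0,0,0,0,0,0,0,0,0,0])

```text
time_s: 16.65
ee_pos: [517.7, 283.2, 66.5]
tool_rot: [-3.116, -0.39, 0.001]
ft_force: [-2.5, 1.9, 6.5]
grip_width: -0.5
gripper_force: 3.0
```

Run:
```python
from h import *
s=read_state();print(s["ee_pos"],s["ft_force"],s["time_s"])
g=grab_frame("scene");g0=np.load("scene0.npz")["pixels"];t=grab_frame("top")
o=np.zeros((480,800,3),np.uint8)
o[:400,:400]=cv2.resize(g["pixels"][100:200,290:390],(400,400),interpolation=2)
o[:400,400:]=cv2.resize(g0[100:200,290:390],(400,400),interpolation=2)
cv2.imwrite("pics/c7.png",o)
```

```text
[517.66017159 283.20770019  66.51029214] [-2.54283423  1.87548423  6.4593168 ] 16.65
```

View pics/c7.png

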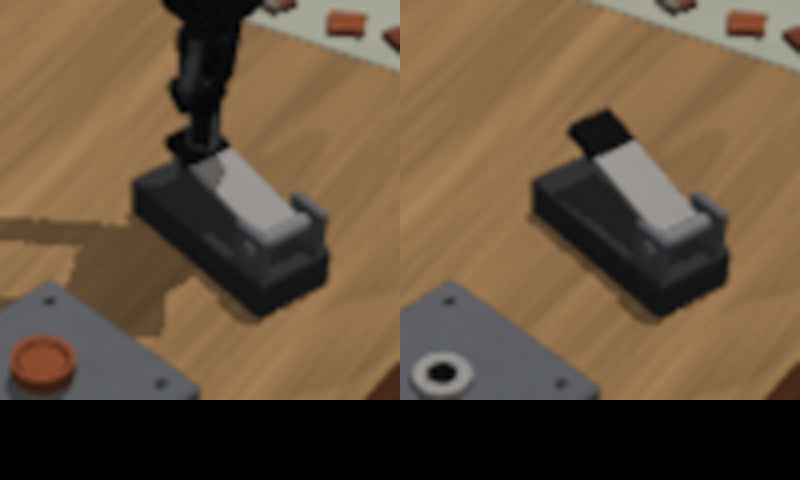

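The left panel shows the paddle partly pressed: the far pad corner dropped from row 130 to 145, which matches 12–13 mm at the pad centre. I'll press the last 2 mm and hold.

carry_out(increments=[0,0,-0.001,0,0,0,0,0,-0.001,0,0,0,0,0,0,0,0,0,0,0,0,0,0,0])

```text
time_s: 17.08
ee_pos: [517.5, 283.3, 64.6]
tool_rot: [-3.116, -0.39, 0.002]
ft_force: [-3.3, 2.0, 6.0]
grip_width: -0.2
gripper_force: 3.2
```

carry_out(increments=[0,0,0,0,0,0,0,0,0,0,0,0,0,0,0,0,0,0,0,0,0,0,0,0,0,0,0,0,0,0,0,0,0,0,0,0,0,0,0,0,0,0,0,0,0,0,0,0,0,0,0,0,0,0,0,0,0,0,0,0,0,0,0,0,0,0,0,0,0,0,0,0,0,0,0,0,0,0,0,0,0,0,0,0,0,0,0,0,0,0,0,0,0,0,0,0,0,0,0,0,0,0,0,0,0,0,0,0,0,0,0,0,0,0,0,0,0,0,0,0])

```text
time_s: 18.75
ee_pos: [517.5, 283.3, 64.6]
tool_rot: [-3.116, -0.39, 0.002]
ft_force: [-3.5, 1.5, 6.5]
grip_width: 0.3
gripper_force: 3.2
```

carry_out(increments=[0,0,0,0,0,0,0,0,0,0,0,0,0,0,0,0,0,0,0,0,0,0,0,0,0,0,0,0,0,0,0,0,0,0,0,0,0,0,0,0,0,0,0,0,0,0,0,0,0,0,0,0,0,0,0,0,0,0,0,0,0,0,0,0,0,0,0,0,0,0,0,0,0,0,0,0,0,0,0,0,0,0,0,0,0,0,0,0,0,0,0,0,0,0,0,0,0,0,0,0,0,0,0,0,0,0,0,0,0,0,0,0,0,0,0,0,0,0,0,0])

```text
time_s: 20.42
ee_pos: [517.5, 283.2, 64.6]
tool_rot: [-3.116, -0.39, 0.002]
ft_force: [-2.9, 1.0, 6.5]
grip_width: -0.1
gripper_force: 3.2
```

carry_out(increments=[0,0,0,0,0,0,0,0,0,0,0,0,0,0,0,0,0,0,0,0,0,0,0,0,0,0,0,0,0,0,0,0,0,0,0,0,0,0,0,0,0,0,0,0,0,0,0,0,0,0,0,0,0,0,0,0,0,0,0,0])

```text
time_s: 21.25
ee_pos: [517.5, 283.3, 64.7]
tool_rot: [-3.116, -0.39, 0.001]
ft_force: [-2.7, 2.0, 8.1]
grip_width: -0.4
gripper_force: 3.2
```

Held for 4 s at about half way (14.5 mm, ~7 N).

```bash
python3 -c "
from station import *
print(job_done())"
```

```text
the job is handed in; nothing more can be done
None
```

The pot base is flat on the analyser's window and released, and I handed the job in still holding the paddle about half way down (roughly 14.5 mm, 7 N), held there for over 4 s; the first grasp closed above the disc and missed, but the disc had not measurably moved and nothing else was touched.

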